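# Hold the heater hood at its balance point

### The arm

A 6-joint arm with a two-finger parallel gripper is mounted at the origin on a cart in front of the work surface, level with it; the furniture and walls round the work are solid. World frame = base frame: x ahead of the robot, y to its left, z up, the work surface at z = 0. Lengths are in m, angles in degrees, forces in N, time in s.
With the tool pointing down it reaches from about 0.375 to 0.9 m from the base axis. Payload 3.1 kg.
Tool frame: the origin (TCP) lies on the centre line of the jaws, within the pads' length; the fingertips stand 17 mm ahead of it and the grasp point (between the pads) lies 2 mm behind it; z points along the fingers, y is the line along which they close (so a half turn about z gives the same grasp; the last joint's range is limited). The gripper opens to 87 mm and grips with 3 to 60 N. Pads are 19 mm wide; open, the fingers measure 117 mm over their backs; the gripper's body (75 mm by 190 mm) begins 51 mm behind the grasp point.
Start: joints at [-80.816, 30.224, 82.088, -0, 67.689, -10.227], TCP at [0.208, -0.589, 0.24] pointing down, gripper open.
Joint ranges: [-176.69, 176.69], [-43.24, 126.21], [12.49, 139.97], [-82, 262], [0, 151.66], [-163.58, 163.58]. Speed limits (degrees/s): [159.86, 159.86, 180, 180, 180, 180].

### API

Orientations are given as a 3x3 rotation matrix whose columns are the frame's x, y, z axes.
In Python, from rig import bot, imaging, finder gives the robot as it stands. The module is installed in compiled form; this text tells all that it offers.
- The arm moves only by the tool play_rows, never from a script. Its argument "motion" is a list that holds one entry, the list of rows, each a list of 6 numbers: the shift along the tool's x, y, z in m, then the turn, a rotation vector about the tool's x, y, z in degrees. In form: [[[dx, dy, dz, wx, wy, wz], ...]]. A call has 1 to 8 rows; each row is the pose to reach, as a shift and turn from the pose commanded when the call began, along the tool's axes at that moment; what a row does not reach only later rows make up. A row lasts 1/12 s, in which the tool goes at most 41.7 mm and 7.16 degrees, less where a joint would pass 70% of its speed; a pose out of reach is approached as far as the arm can. A call with a gripper value outside its range is refused whole. "fingers" is the finger opening in m, from 0 to 0.087, set as the call begins (left out, the last holds). The fingers move at their own pace and stop on an object; the grip force is fixed at half the most. Time passes only in rows, so rows that repeat a pose let the fingers close. It gives the time, the measured TCP pose, the force, the opening and the grip force at its end, in the units of the state.
- bot.read_state(): the state, without advancing time (a new reading comes with each control period).
- imaging.capture(name): name is "scene" or "side" or "wrist"; returns a dict with "frame" (420x560x3 uint8, red, green, blue), "camera_matrix" (3x3 intrinsics, pixels), "k1" (the pictures are not rectified: a ray, as slopes to the right and down, at radius r is drawn at 1 + k1 r^2 times it, then the intrinsics apply), "R" (3x3) and "t" (3): a world point X has camera coordinates R X + t. Camera axes: x right, y down, z forward; pixel columns grow to the right and rows downward; lengths in m; the calibration is good to about 2 mm. A picture is of the moment at which its call begins. There is no depth.
- bot.hand_in(): hands the job in; it is judged then, once.
Trained networks look in the newest picture that a camera, given by its name, has taken for a name from the list of things; names that differ only in an ending like _2 or _b are one class to them, and where a whole thing is asked for, a point or a joint stands for the part that bears it (a point fixed in the world has none). Each returns a list of dicts, best first, with "confidence" (0 to 1); they miss things now and then, are a little off and sometimes report something else, mostly with a low value. They report only what shows in the picture. A call takes as long as a camera call. They do not tell look-alikes from the thing itself.
- finder.recognise(camera, name): "at" ([x, y, z] in m, in world coordinates, good to about 4 mm: the middle of the surface that is visible of it).
- finder.outline_of(camera, name): "pixels" (420x560 bool, what is visible of it).
The state is a dict: "time_s": time; "joint_positions": joint angles; "qvel": joint speeds; "tau": joint torques, N m; "position": TCP position; "tcp_rot": TCP orientation; "force": force on the tool from outside, world axes, zero at the start; "moment": the same for the moment, N m; "opening": opening from 0.0 (shut) to 1.0 (fully open); "grasp_force": force on a finger pad.
Only numpy, scipy, OpenCV 4.12 (cv2) and the standard library are available. Lean on these libraries where they do the work, as an engineer would, in place of code of your own. Each camera call takes 0.05 s, during which the arm holds its last target. There are 200 camera calls.

### The job

The smoked hood of the dry-block heater has lost its stay and I want to fit a new one. Draw the temperature probe straight up out of the shut hood and hang it upright in any free place of the tube rack, resting on its flange and let go; then take the hood by its steel rail and swing it up to its balance point, smoothly, without letting it drop shut or fall back. Finish while still gripping the rail, with the hood held still at the balance point, and leave the tubes, wash bottle, label roll and cup where they are.

Things in the scene. Friction and masses are not known exactly. Their poses are not given: they have to be found in the camera images.
- heater: dry-block heater, white and grey housing 160 (x) x 180 (y) x 113 mm high, fixed, control panel on its front (-x); origin: centre of its underside. A smoked clear hood (134 x 172 mm, 40 mm high, flat top 153 mm above the bench) covers it, with a 28 mm port in its top at x 0, y -45 mm and a 10 mm well in the block below, where the probe stands and pins the hood shut
- hood_hinge (a point): middle of the hood's hinge axis, along the top rear edge of the heater, 113 mm above the bench; the axis runs along the heater's y
- hood_angle (a joint): angle of the hood: 0 = shut, grows as its front edge swings up and back, stop at 1.9 rad. Hood and rail weigh 0.35 to 0.55 kg and turn freely, nothing stays them: the balance point is at 1.18 rad (68 degrees, centre of mass right above the hinge); below it the hood drops shut, above it falls back
- hood: the smoked hood with its steel rail; origin on the middle of the hinge axis (where point hood_hinge is), x, y, z as the heater's when shut
- hood_rail (a point): the hood's rail: round level steel bar 10 mm thick, 110 mm long, on two legs; origin at its middle, bar along its y. Shut: 165 mm in front of the hinge axis, 55 mm above it, 30 mm in front of the hood, 15 mm above its top, so fingers pointing down can straddle it. At balance: 12 mm in front of the hinge, 287 mm above the bench. It turns easily in the fingers: the tool may point down throughout
- probe: stick probe, about 60 g, upright in the hood; origin: tip of its stem, z up. From the tip: steel stem 6 mm thick to 53 mm, rubber bung 19 to 23 mm thick to 70 mm, rubber flange 44 mm diameter to 75 mm, white round grip 22 mm diameter to 156 mm (top). Its flange rests on the hood's top; it must rise 75 mm straight up to come clear
- tube_rack: clear blue rack, 86 x 200 x 80 mm high, fixed; origin: centre of its underside, long side along its y. Eight places 33 mm wide in its top at x -21.5, +21.5 and y -70, -23.5, +23.5, +70 mm; three hold capped tubes. The probe hangs with its bung in a hole and its flange on the rack's top (tip then 10 mm above the bench)
- tube_a: 50 ml tube with a 35 mm screw cap, 122 mm high, top 126 mm above the bench, standing in the rack at about (0.0215, -0.070) m of its frame; origin at its bottom
- tube_b: 50 ml tube with a 35 mm screw cap, 122 mm high, top 126 mm above the bench, standing in the rack at about (-0.0215, -0.070) m of its frame; origin at its bottom
- tube_c: 50 ml tube with a 35 mm screw cap, 122 mm high, top 126 mm above the bench, standing in the rack at about (-0.0215, -0.0235) m of its frame; origin at its bottom
- wash_bottle: white squeeze bottle, 69x95x230 mm, with a bent spout, at the back left corner of the bench; origin at the centre of its underside
- label_roll: roll of printed labels lying flat, 85 mm diameter, 62 mm high, at the front left; origin at the centre of its underside
- sample_cup: empty clear cup, 60 mm diameter, 62 mm high, between the heater and the tube rack near the front edge; origin at the centre of its underside
Things that resemble listed ones, but are neither listed nor needed, are in the scene too. What is meant by the probe is not green, and is the smaller of those in its own colour.

How it is judged (in metres and radians):
On the way:
1. the probe hangs seated in a free place of the tube rack, released, while the hood is still shut (z of probe in the frame of tube_rack between 0.004 and 0.016 m and x of probe in the frame of tube_rack between -0.043 and 0.043 m and y of probe in the frame of tube_rack between -0.096 and 0.096 m and angle between probe's own z axis and vertical below 0.12 rad and contact force between each of the arm, the fingers and probe below 0.1 N and linear speed of probe below 0.03 m/s and value of joint hood_angle below 0.1 rad), for 0.2 s.
At the end, for the whole second after the job is handed in: The probe hangs upright (within 0.12 rad) in the tube rack with its flange down on the rack's top (tip 4 to 16 mm above the bench), untouched and at rest; the hood stands still within 0.08 rad of its balance point at 1.18 rad, carried by the fingers, which still press on it with more than 1 N (z of probe in the frame of tube_rack between 0.004 and 0.016 m and x of probe in the frame of tube_rack between -0.043 and 0.043 m and y of probe in the frame of tube_rack between -0.096 and 0.096 m and angle between probe's own z axis and vertical below 0.12 rad and contact force between each of the arm, the fingers and probe below 0.1 N and linear speed of probe below 0.03 m/s and value of joint hood_angle between 1.1 and 1.26 rad and velocity of joint hood_angle between -0.1 and 0.1 rad/s and contact force between the fingers and hood above 1 N); the arm keeps its last pose, push and grip.
It fails at once if the hood falls back past its balance point (beyond 1.6 rad) (value of joint hood_angle above 1.6 rad).
It fails at once if the hood is dropped or thrown (faster than 2.5 rad/s) (velocity of joint hood_angle above 2.5 rad/s or velocity of joint hood_angle below -2.5 rad/s).
It fails at once if a tube in the rack, the wash bottle, the label roll or the cup is displaced by more than 30 mm (distance of any of tube_a, tube_b, tube_c, wash_bottle, label_roll, sample_cup from where it was at the start of the episode above 0.03 m).
It also fails if it takes over 58 s, if anything falls off the work surface, if the arm or the gripper's body presses on something with over 40 N, if the wrist force passes 120 N, or if a joint passes its speed limit or range.

## Working session

There is one attempt and no reset: what is moved stays moved. The work goes in short steps, Python scripts to look and compute and a tool call to move; the robot and the scene stay as the last step left them, time stands still between calls to the robot, and variables do not carry over. Pictures are saved under pics/ and viewed, at most 10 in all, crops included, and the job is handed in when it is done.

Besides the shell and the picture viewer there is one more tool, called by a JSON object that holds its "op" and its "data". play_rows: Moves the arm, as the interface text tells. Its arguments: {"type":"object","properties":{"motion":{"type":"array"},"fingers":{"type":"number"}},"required":["motion"]}

```bash
mkdir -p pics; cat > h.py <<'E'
import numpy as np, cv2
from rig import bot, imaging, finder
def ray(c,uv):
    K=c["camera_matrix"];d=np.array([(uv[0]-K[0,2])/K[0,0],(uv[1]-K[1,2])/K[1,1]])
    p=d.copy()
    for _ in range(20): p=d/(1+c["k1"]*(p@p))
    R=np.array(c["R"]);t=np.array(c["t"])
    return -R.T@t, R.T@np.array([p[0],p[1],1])
def atz(c,uv,z):
    o,d=ray(c,uv); return o+d*(z-o[2])/d[2]
def proj(c,X):
    p=np.array(c["R"])@np.array(X)+np.array(c["t"]);s=p[:2]/p[2];s=s*(1+c["k1"]*(s@s));K=c["camera_matrix"]
    return np.array([K[0,0]*s[0]+K[0,2],K[1,1]*s[1]+K[1,2]])
def tri(c1,u1,c2,u2):
    A=[];b=[]
    for c,u in((c1,u1),(c2,u2)):
        o,d=ray(c,u);d=d/np.linalg.norm(d);P=np.eye(3)-np.outer(d,d);A.append(P);b.append(P@o)
    return np.linalg.lstsq(np.vstack(A),np.hstack(b),rcond=None)[0]
def save(c,n,box=None,s=1):
    f=c["frame"][:,:,::-1]
    if box: f=f[box[1]:box[3],box[0]:box[2]]
    cv2.imwrite("pics/"+n,cv2.resize(f,None,fx=s,fy=s,interpolation=cv2.INTER_CUBIC))
E
python3 - <<'E'
from h import *
np.set_printoptions(precision=4,suppress=True)
for n in("scene","side"):
    c=imaging.capture(n);save(c,n+"0.png",None,1.4)
    print(n,"cam",-np.array(c["R"]).T@c["t"])
    for k in("heater","hood","hood_rail","probe","tube_rack","tube_a","sample_cup","label_roll","wash_bottle"):
        for r in finder.recognise(n,k)[:4]: print(k,np.array(r["at"]),round(r["confidence"],2),proj(c,r["at"]).round())
E
```

```text
scene cam [-0.1586 -0.9342  0.8214]
heater [ 0.4638 -0.0611  0.0923] 0.61 [266. 218.]
hood [ 0.4624 -0.0341  0.1506] 0.69 [259. 196.]
hood_rail [ 0.466  -0.0365  0.1537] 0.68 [260. 195.]
probe [0.5165 0.1321 0.1304] 0.7 [242. 174.]
tube_rack [ 0.5311 -0.3935  0.0393] 0.57 [369. 286.]
tube_a [ 0.5572 -0.3834  0.1134] 0.51 [377. 256.]
sample_cup [ 0.3926 -0.2105  0.0434] 0.75 [279. 270.]
sample_cup [ 0.4622 -0.0607  0.0921] 0.28 [265. 218.]
label_roll [0.4268 0.1892 0.0519] 0.88 [209. 198.]
label_roll [ 0.5125 -0.3932  0.1004] 0.37 [366. 270.]
side cam [0.3237 0.633  0.6585]
heater [0.5058 0.0506 0.1377] 0.79 [250. 249.]
hood [0.5111 0.0133 0.1516] 0.74 [253. 231.]
hood [ 0.5598 -0.3206  0.0943] 0.39 [271. 172.]
hood_rail [0.5091 0.013  0.1562] 0.86 [254. 229.]
probe [ 0.5291 -0.0591  0.1914] 0.82 [255. 194.]
probe [0.6101 0.1382 0.0295] 0.79 [188. 309.]
probe [ 0.6044 -0.1736  0.1586] 0.56 [238. 176.]
tube_rack [ 0.4692 -0.3497  0.0377] 0.74 [304. 189.]
tube_a [ 0.5171 -0.3656  0.0932] 0.8 [290. 167.]
tube_a [ 0.5549 -0.3175  0.0905] 0.75 [272. 174.]
tube_a [ 0.5652 -0.3674  0.1207] 0.47 [273. 156.]
sample_cup [ 0.3844 -0.2091  0.0382] 0.88 [327. 223.]
sample_cup [ 0.565  -0.3669  0.1206] 0.58 [273. 156.]
sample_cup [0.4398 0.2333 0.0627] 0.16 [257. 359.]
label_roll [0.4357 0.2282 0.0626] 0.57 [260. 357.]
wash_bottle [0.5106 0.0486 0.1374] 0.74 [248. 248.]
wash_bottle [0.6155 0.229  0.1171] 0.65 [157. 313.]
```

View pics/scene0.png

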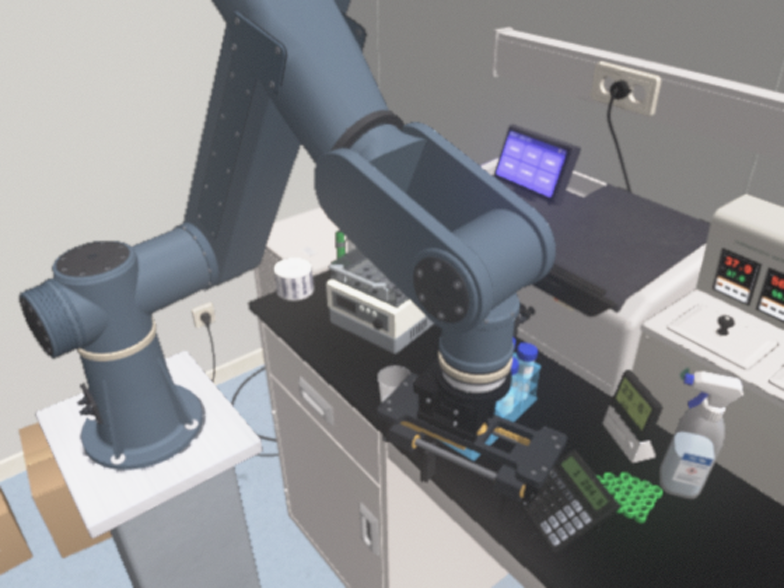

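View pics/side0.png

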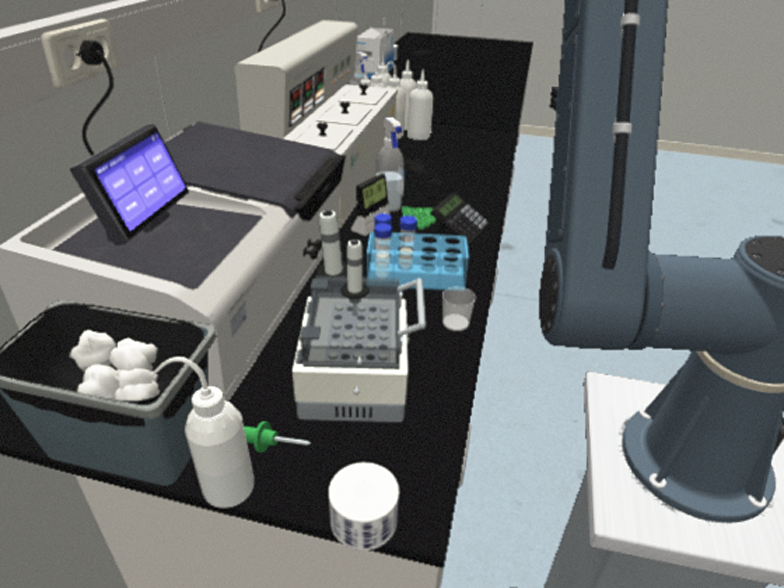

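The probe candidates in side0, in full-frame pixels, are the white probe in the hood at (253,190), a bigger white one behind the heater at (236,172), and a green one lying at (187,311). The one standing in the hood fits the description. I'll check it in a crop and take measurements.

```bash
python3 - <<'E'
from h import *
np.set_printoptions(precision=4,suppress=True)
c=imaging.capture("side");save(c,"side1.png",(195,120,345,300),3.3)
w=imaging.capture("wrist");save(w,"w1.png",None,1)
s=bot.read_state();print(s["position"],s["tcp_rot"],s["joint_positions"])
R=np.array(w["R"]);print("wristcam",-R.T@w["t"],R[2])
for r in finder.outline_of("side","probe")[:4]:
    v,u=np.nonzero(r["pixels"]);print(r["confidence"],u.min(),u.max(),v.min(),v.max(),u[v<v.min()+4].mean())
E
```

```text
[ 0.2077 -0.5894  0.2396] [[ 0.9432  0.3323 -0.    ]
 [ 0.3323 -0.9432 -0.    ]
 [-0.      0.     -1.    ]] [-80.8156  30.2219  82.088   -0.0003  67.6892 -10.2263]
wristcam [ 0.2836 -0.5624  0.3848] [-0.274  -0.0959 -0.9569]
0.63 243 262 171 212 252.21428571428572
0.57 209 303 197 300 253.8170731707317
0.56 174 218 302 322 186.52380952380952
0.52 191 217 220 242 211.96
```

View pics/side1.png

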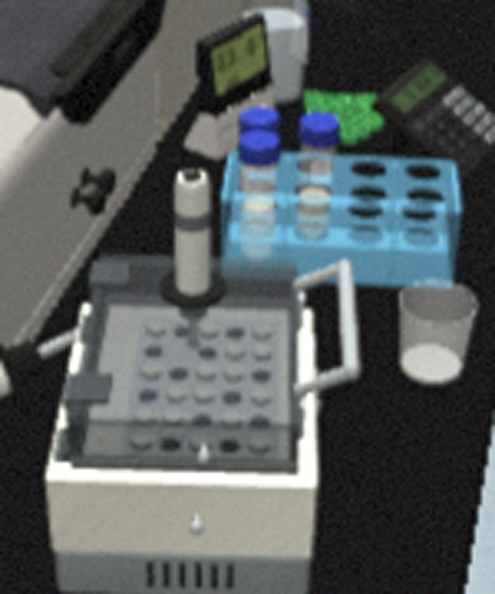

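The crop shows the slim white probe in the hood at (253,190), with its flange on the port, so it is the right one. The bigger look-alike has toppled on its own and now lies behind the heater near (200,232). The rail runs from (300,199) to (303,233), and the two right-hand columns of rack holes are free. Next I'll measure.

```bash
python3 - <<'E'
from h import *
np.set_printoptions(precision=4,suppress=True)
c=imaging.capture("side")
f=lambda x,y:(195+x/3.3,120+y/3.3)
for n,p,z in [("probetop",(191,174),.239),("flangeL",(161,290),.158),("flangeR",(226,290),.158),("railfar",(347,264),.168),("railnear",(355,370),.168),
 ("rk FL",(225,152),.08),("rk FR",(458,157),.08),("rk NR",(461,211),.08),("rk NL",(222,205),.08),
 ("hole",(369,169),.08),("hole",(423,171),.08),("hole",(370,201),.08),("hole",(422,203),.08),
 ("hood rearfar",(92,262),.153),("heat nearL",(52,466),.113),("heat nearR",(315,480),.113),("hoodtop nearR",(296,410),.153),
 ("cap",(259,142),.126),("capfar",(258,118),.126),("cap",(320,122),.126),("lying",(5,370),.02)]:
    print(n,atz(c,f(*p),z))
E
```

```text
probetop [ 0.5342 -0.0646  0.239 ]
flangeL [ 0.5509 -0.0505  0.158 ]
flangeR [ 0.5105 -0.062   0.158 ]
railfar [ 0.4386 -0.0985  0.168 ]
railnear [0.4124 0.0104 0.168 ]
rk FL [ 0.5964 -0.3743  0.08  ]
rk FR [ 0.3978 -0.4236  0.08  ]
rk NR [ 0.3838 -0.3332  0.08  ]
rk NL [ 0.5751 -0.2874  0.08  ]
hole [ 0.4694 -0.3804  0.08  ]
hole [ 0.4238 -0.3902  0.08  ]
hole [ 0.459  -0.3278  0.08  ]
hole [ 0.4167 -0.3368  0.08  ]
hood rearfar [ 0.6075 -0.0761  0.153 ]
heat nearL [0.5782 0.0798 0.113 ]
heat nearR [0.4253 0.05   0.113 ]
hoodtop nearR [0.4411 0.0376 0.153 ]
cap [ 0.5525 -0.3182  0.126 ]
capfar [ 0.5637 -0.3588  0.126 ]
cap [ 0.5119 -0.3667  0.126 ]
lying [ 0.6949 -0.1055  0.02  ]
```

View pics/w1.png

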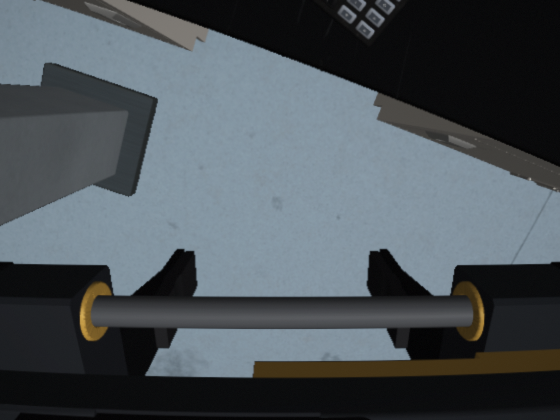

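{"op": "play_rows", "data": {"motion": [[[0.01, -0.007, -0.03, 0, 0, 0], [0.035, -0.025, -0.065, 0, 0, 1], [0.065, -0.046, -0.09, 0, 0, 2], [0.1, -0.07, -0.11, 0, 0, 3], [0.135, -0.095, -0.12, 0, 0, 4], [0.17, -0.12, -0.12, 0, 0, 5], [0.205, -0.145, -0.12, 0, 0, 6], [0.229, -0.162, -0.12, 0, 0, 6.4]]]}}

```text
time_s: 1.87
position: [0.3679, -0.3629, 0.3604]
tcp_rot: [[0.975, 0.224, 0.001], [0.224, -0.975, -0.001], [0.001, 0.002, -1.0]]
force: [1.5, -0.6, -0.2]
opening: 1.0
grasp_force: 0.0
```

```bash
python3 - <<'E'
from h import *
np.set_printoptions(precision=4,suppress=True)
w=imaging.capture("wrist");save(w,"w2.png",None,1.2)
s=bot.read_state();print(s["time_s"],s["position"],s["joint_positions"])
o=np.array([.4167,-.3368,.08])
for p in [(.4167,-.3368),(.459,-.3278),(.4238,-.3902),(.4694,-.3804)]: print(proj(w,[*p,.08])*1.2)
E
```

```text
1.9167 [ 0.3715 -0.3555  0.3602] [-56.4409  14.2136  88.1871   0.4189  77.7638  20.1921]
[323.2005 153.1668]
[323.5324 107.1521]
[377.7557 158.4137]
[379.5931 109.0132]
```

View pics/w2.png

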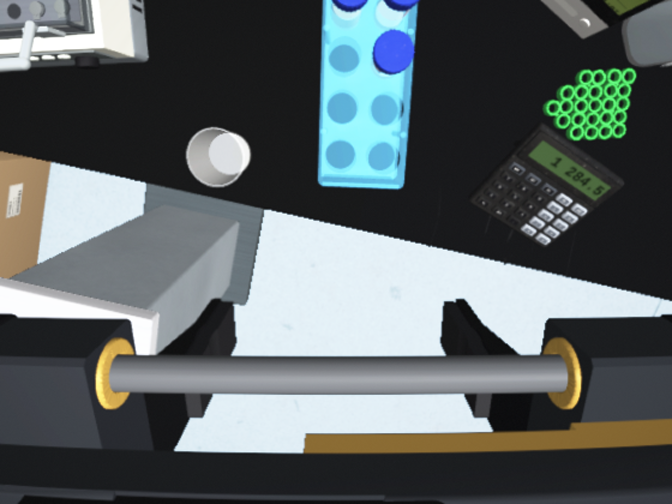

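The wrist picture shows the rack upright, with the front holes at (341,155) and (382,157) and the next row at (341,108) and (386,109), in 1.2x pixels. Tube c is at (393,52). I'll localise the holes from this view.

```bash
python3 - <<'E'
from h import *
np.set_printoptions(precision=4,suppress=True)
w=imaging.capture("wrist")
s=bot.read_state();print(s["position"],s["joint_positions"])
f=w["frame"][:170,250:360].astype(np.uint8);cv2.imwrite("pics/x.png",f[:,:,::-1])
# dark-blue blobs of the holes inside the rack
hsv=cv2.cvtColor(f,cv2.COLOR_RGB2HSV)
print([hsv[v,u-250] for u,v in((284,129),(284,115),(284,90),(270,110))])
g=cv2.GaussianBlur(f[:,:,0],(0,0),1)
C=cv2.HoughCircles(f[:,:,1],cv2.HOUGH_GRADIENT,1,25,param1=60,param2=10,minRadius=9,maxRadius=16)
for x,y,r in C[0]: print((x+250,y),r,atz(w,(x+250,y),.08))
for n,p in dict(NR=(319,187),FR=(403,189)).items(): print(n,atz(w,np.array(p)/1.2,.08))
E
```

```text
[ 0.3696 -0.359   0.3601] [-56.6909  14.3016  88.0832   0.1516  77.6863  19.8686]
[array([100, 143, 218], dtype=uint8), array([ 92, 101, 255], dtype=uint8), array([100, 144, 220], dtype=uint8), array([150,   9,  27], dtype=uint8)]
(np.float32(291.5), np.float32(95.5)) 12.8 [ 0.4624 -0.3437  0.08  ]
(np.float32(329.5), np.float32(138.5)) 15.4 [ 0.4252 -0.3992  0.08  ]
(np.float32(289.5), np.float32(133.5)) 11.4 [ 0.4199 -0.3516  0.08  ]
(np.float32(299.5), np.float32(1.5)) 15.4 [ 0.5609 -0.3288  0.08  ]
(np.float32(329.5), np.float32(96.5)) 13.0 [ 0.4715 -0.3866  0.08  ]
(np.float32(293.5), np.float32(54.5)) 11.0 [ 0.5061 -0.3354  0.08  ]
(np.float32(333.5), np.float32(53.5)) 15.4 [ 0.5176 -0.3788  0.08  ]
(np.float32(333.5), np.float32(18.5)) 14.3 [ 0.5529 -0.3693  0.08  ]
NR [ 0.3876 -0.3302  0.08  ]
FR [ 0.4052 -0.4126  0.08  ]
```

{"op": "play_rows", "data": {"motion": [[[0.008, -0.009, 0, 0, 0, 0], [0.028, -0.032, 0, 0, 0, 0], [0.053, -0.06, 0, 0, 0, 0], [0.08, -0.09, 0, 0, 0, 0], [0.107, -0.12, 0, 0, 0, 0], [0.134, -0.15, 0, 0, 0, 0], [0.16, -0.18, 0, 0, 0, 0], [0.185, -0.209, 0, 0, 0, 0]]]}}

```text
time_s: 2.63
position: [0.501, -0.1184, 0.3595]
tcp_rot: [[0.975, 0.223, 0.0], [0.223, -0.975, -0.0], [0.0, 0.0, -1.0]]
force: [0.3, -0.7, -0.4]
opening: 1.0
grasp_force: 0.0
```

{"op": "play_rows", "data": {"motion": [[[0.019, -0.021, 0.005, 0, 0, 0], [0.03, -0.034, 0.01, 0, 0, 0], [0.037, -0.042, 0.015, 0, 0, 0], [0.04, -0.045, 0.02, 0, 0, 0], [0.04, -0.045, 0.02, 0, 0, 0], [0.04, -0.045, 0.02, 0, 0, 0], [0.04, -0.045, 0.02, 0, 0, 0], [0.04, -0.045, 0.02, 0, 0, 0]]]}}

```text
time_s: 3.3
position: [0.529, -0.0676, 0.3398]
tcp_rot: [[0.975, 0.223, 0.0], [0.223, -0.975, -0.0], [0.0, 0.001, -1.0]]
force: [-0.0, 0.9, 0.0]
opening: 1.001
grasp_force: 0.0
```

```bash
python3 - <<'E'
from h import *
np.set_printoptions(precision=4,suppress=True)
w=imaging.capture("wrist");save(w,"w3.png",None,1.2)
s=bot.read_state();print(s["time_s"],s["position"],s["tcp_rot"],s["qvel"])
print(proj(w,[.5342,-.0646,.239])*1.2)
E
```

```text
3.35 [ 0.529  -0.0674  0.3399] [[ 0.9747  0.2235  0.0006]
 [ 0.2235 -0.9747 -0.0004]
 [ 0.0005  0.0006 -1.    ]] [ 0.1895  0.0913 -0.0438  0.1097  0.0369  0.1463]
[335.748  252.7604]
```

View pics/w3.png

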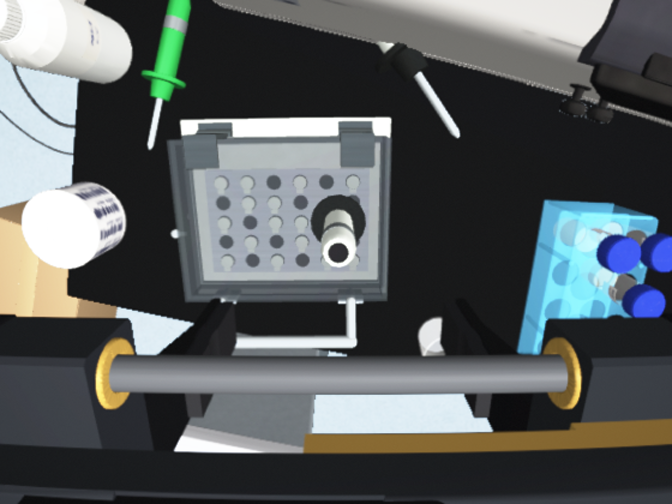

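The probe top sits at (339,250), against a prediction of (336,253). The rail bar runs at v≈342 from u≈235 to 353, and the look-alike lies behind the heater, clear of it.

```bash
python3 - <<'E'
from h import *
np.set_printoptions(precision=4,suppress=True)
w=imaging.capture("wrist")
s=bot.read_state();print(s["position"])
g=cv2.cvtColor(w["frame"],cv2.COLOR_RGB2GRAY)
m=(g[170:225,255:310]>190).astype(np.uint8);n,l,st,ce=cv2.connectedComponentsWithStats(m)
for i in range(1,n): 
    if st[i,4]>20: print(st[i],ce[i]+[255,170])
C=cv2.HoughCircles(g[185:235,260:305],cv2.HOUGH_GRADIENT,1,8,param1=80,param2=8,minRadius=7,maxRadius=18)
if C is not None: print(C[0][:3]+[260,185,0])
for n,p,z in [("top",(339,250),.239),("flange",(338,211),.155),("railR",(353,341),.168),("railL",(236,342),.168),("hinge L",(183,122),.113),("hingeR",(389,120),.113),("hood RF",(386,299),.153),("hood LF",(187,300),.153)]:
    print(n,atz(w,np.array(p)/1.2,z))
T=np.array(s["tcp_rot"]);print("tool delta",T.T@(atz(w,np.array((339,250))/1.2,.239)-s["position"]))
E
```

```text
[ 0.529  -0.0673  0.3399]
[29  6 10 15 84] [288.2619 182.1667]
[ 14  20  28  33 438] [283.9954 205.9064]
[[279.5 205.5  17.4]
 [277.5 187.5  17.4]
 [279.5 214.5  12.7]]
top [ 0.5364 -0.066   0.239 ]
flange [ 0.5432 -0.0638  0.155 ]
railR [ 0.4413 -0.1     0.168 ]
railL [ 0.4182 -0.0047  0.168 ]
hinge L [0.5809 0.0798 0.113 ]
hingeR [ 0.6206 -0.0901  0.113 ]
hood RF [ 0.4783 -0.1203  0.153 ]
hood LF [0.4393 0.0445 0.153 ]
tool delta [0.0074 0.0003 0.1009]
```

{"op": "play_rows", "data": {"motion": [[[0.007, 0, 0.01, 0, 0, 0], [0.007, 0, 0.03, 0, 0, 0], [0.007, 0, 0.055, 0, 0, 0], [0.007, 0, 0.08, 0, 0, 0], [0.007, 0, 0.105, 0, 0, 0], [0.007, 0, 0.12, 0, 0, 0], [0.007, 0, 0.128, 0, 0, 0], [0.007, 0, 0.128, 0, 0, 0]]]}}

```text
time_s: 4.07
position: [0.535, -0.0645, 0.2093]
tcp_rot: [[0.974, 0.225, -0.004], [0.225, -0.974, 0.001], [-0.004, -0.002, -1.0]]
force: [0.2, -0.7, -0.7]
opening: 0.999
grasp_force: 0.0
```

```bash
python3 - <<'E'
from h import *
c=imaging.capture("wrist");d=imaging.capture("side");
a=c["frame"][:,:,::-1];b=d["frame"][120:300,190:345,::-1];b=cv2.resize(b,(362,420))
cv2.imwrite("pics/m4.png",cv2.resize(np.hstack([a[:,100:480],b]),None,fx=1,fy=1))
E
```

```text
(no output)
```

View pics/m4.png

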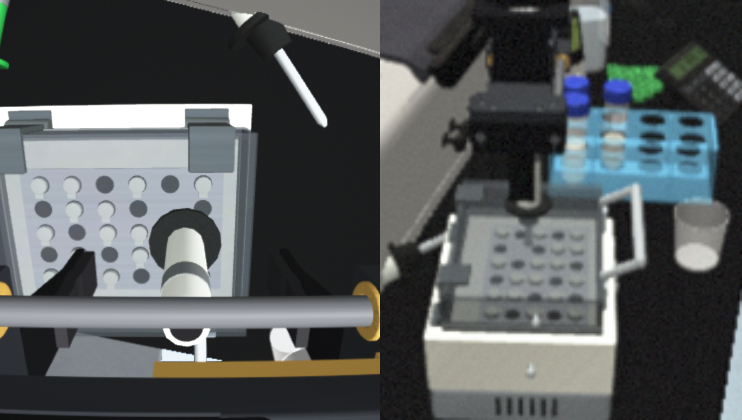

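The probe grip at (185,280) stands midway between the open fingers, and the side view agrees. I'm closing the fingers.

{"op": "play_rows", "data": {"motion": [[[0, 0, 0, 0, 0, 0], [0, 0, 0, 0, 0, 0], [0, 0, 0, 0, 0, 0], [0, 0, 0, 0, 0, 0], [0, 0, 0, 0, 0, 0], [0, 0, 0, 0, 0, 0], [0, 0, 0, 0, 0, 0], [0, 0, 0, 0, 0, 0]]], "fingers": 0.012}}

```text
time_s: 4.83
position: [0.5359, -0.0647, 0.2116]
tcp_rot: [[0.974, 0.225, 0.0], [0.225, -0.974, -0.0], [0.0, 0.0, -1.0]]
force: [-0.2, 0.2, 0.5]
opening: 0.478
grasp_force: 0.0
```

{"op": "play_rows", "data": {"motion": [[[0, 0, 0, 0, 0, 0], [0, 0, 0, 0, 0, 0], [0, 0, 0, 0, 0, 0], [0, 0, 0, 0, 0, 0], [0, 0, 0, 0, 0, 0], [0, 0, 0, 0, 0, 0]]]}}

```text
time_s: 5.33
position: [0.5358, -0.0647, 0.2114]
tcp_rot: [[0.974, 0.225, -0.0], [0.225, -0.974, 0.0], [-0.0, -0.0, -1.0]]
force: [-0.6, -1.0, -0.3]
opening: 0.241
grasp_force: 30.0
```

Gripped at 21 mm. Now straight up.

{"op": "play_rows", "data": {"motion": [[[0, 0, -0.005, 0, 0, 0], [0, 0, -0.016, 0, 0, 0], [0, 0, -0.031, 0, 0, 0], [0, 0, -0.048, 0, 0, 0], [0, 0, -0.065, 0, 0, 0], [0, 0, -0.082, 0, 0, 0], [0, 0, -0.096, 0, 0, 0], [0, 0, -0.1, 0, 0, 0]]]}}

```text
time_s: 6.0
position: [0.5372, -0.0651, 0.3144]
tcp_rot: [[0.974, 0.225, 0.005], [0.225, -0.974, -0.002], [0.005, 0.003, -1.0]]
force: [0.6, 0.7, 0.2]
opening: 0.239
grasp_force: 30.0
```

```bash
python3 - <<'E'
from h import *
c=imaging.capture("side");b=c["frame"][100:320,150:400]
save(c,"s5.png",(150,70,350,300),2.5);s=bot.read_state();print(s["position"],s["opening"],s["force"])
E
```

```text
[ 0.53702915 -0.06506827  0.31389199] 0.243504558144281 [0.22681775 0.08622273 0.01931268]
```

View pics/s5.png

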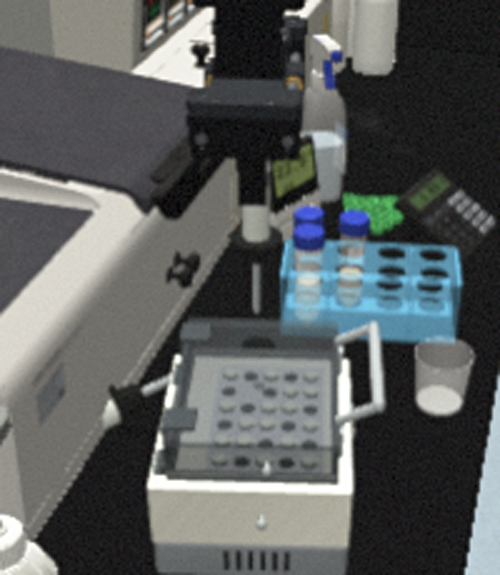

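The probe is clear of the hood and hangs vertical, with its tip at about (256,310) in the crop and the hood still shut. Next I move it over the rack's free inner hole.

{"op": "play_rows", "data": {"motion": [[[-0.004, 0.008, 0, 0, 0, 0], [-0.016, 0.03, 0, 0, 0, 0], [-0.032, 0.06, 0, 0, 0, 0], [-0.049, 0.09, 0, 0, 0, 0], [-0.065, 0.12, 0, 0, 0, 0], [-0.082, 0.15, 0, 0, 0, 0], [-0.098, 0.18, 0, 0, 0, 0], [-0.112, 0.206, 0, 0, 0, 0]]]}}

```text
time_s: 6.72
position: [0.4714, -0.2929, 0.31]
tcp_rot: [[0.975, 0.224, -0.002], [0.224, -0.975, 0.001], [-0.002, -0.002, -1.0]]
force: [0.2, 0.3, -1.1]
opening: 0.241
grasp_force: 30.0
```

{"op": "play_rows", "data": {"motion": [[[-0.01, 0.021, 0, 0, 0, 0], [-0.018, 0.035, 0.005, 0, 0, 0], [-0.023, 0.043, 0.015, 0, 0, 0], [-0.0245, 0.045, 0.03, 0, 0, 0], [-0.0245, 0.045, 0.045, 0, 0, 0], [-0.0245, 0.045, 0.05, 0, 0, 0], [-0.0245, 0.045, 0.05, 0, 0, 0], [-0.0245, 0.045, 0.05, 0, 0, 0]]]}}

```text
time_s: 7.38
position: [0.4593, -0.3395, 0.2608]
tcp_rot: [[0.974, 0.226, -0.001], [0.226, -0.974, 0.001], [-0.001, -0.002, -1.0]]
force: [0.3, 0.3, -0.0]
opening: 0.239
grasp_force: 30.0
```

```bash
python3 - <<'E'
from h import *
np.set_printoptions(precision=4,suppress=True)
for _ in range(4): c=imaging.capture("wrist")
d=imaging.capture("side");sc=imaging.capture("scene")
s=bot.read_state();print(s["position"],s["tcp_rot"][0],s["time_s"])
a=c["frame"][:,110:470,::-1];b=cv2.resize(d["frame"][110:230,230:340,::-1],(385,420))
cv2.imwrite("pics/m6.png",np.hstack([a,b]))
p=np.array(s["position"])
for h in (.4605,-.3405,.08),(.4605,-.3405,.0): print(h,"wrist crop",proj(c,h)-[110,0],"side crop",(proj(d,h)-[230,110])*3.5)
E
```

```text
[ 0.4598 -0.3401  0.2623] [0.9742 0.2255 0.001 ] 7.6833
(0.4605, -0.3405, 0.08) wrist crop [172.3764 191.1916] side crop [270.8817 239.914 ]
(0.4605, -0.3405, 0.0) wrist crop [172.1633 174.9252] side crop [264.2828 323.8331]
```

View pics/m6.png

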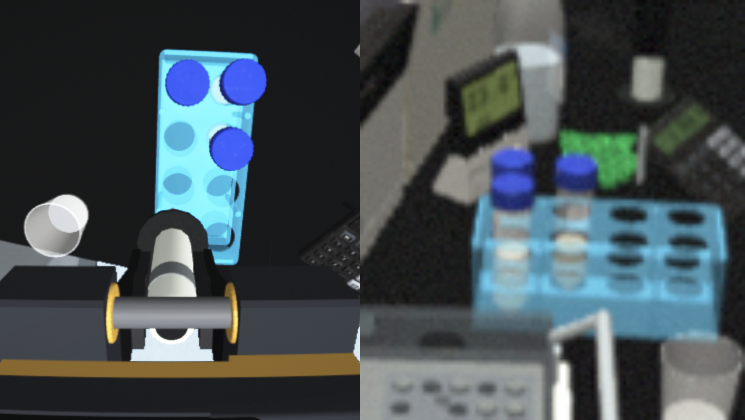

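The probe hangs at (172,240), and the target hole shows near (177,183) in the wrist crop. I'll fit the rack's outline numerically to pin the hole down.

```bash
python3 - <<'E'
from h import *
np.set_printoptions(precision=4,suppress=True)
c=imaging.capture("wrist")
for p in [(178,183),(220,185),(179,135)]:
    for z in(.08,.06): print(p,z,atz(c,np.array(p)+[110,0],z))
hsv=cv2.cvtColor(c["frame"],cv2.COLOR_RGB2HSV)
m=cv2.inRange(hsv,(85,60,90),(112,255,255));m[:, :250]=0
m[270:]=0
n,l,st,ce=cv2.connectedComponentsWithStats(m);k=1+st[1:,4].argmax();print(st[k])
m=(l==k)
# edges -> world at z=.08 : left edge, right edge, far edge
L=[];Rr=[];F=[]
for v in range(75,190,5):
    u=np.nonzero(m[v])[0];L.append(atz(c,(u.min(),v),.08)[:2])
    
for v in range(165,255,5):
    u=np.nonzero(m[v])[0];Rr.append(atz(c,(u.max()+1,v),.08)[:2])
for u in range(280,355,5):
    v=np.nonzero(m[:,u])[0];F.append(atz(c,(u,v.min()),.08)[:2])
for n,e in(("L",L),("R",Rr),("F",F)):
    e=np.array(e);vx,vy,x,y=cv2.fitLine(e.astype(np.float32),cv2.DIST_HUBER,0,.001,.001).ravel();a=np.degrees(np.arctan2(vy,vx));nn=np.array([-vy,vx]);r=(e-[x,y])@nn
    print(n,a,(x,y),"rms",r.std())
    q=np.array([.4605,-.3405]);print("  dist of target",(q-[x,y])@nn)
E
```

```text
(178, 183) 0.08 [ 0.4693 -0.3438  0.08  ]
(178, 183) 0.06 [ 0.4651 -0.3452  0.06  ]
(220, 185) 0.08 [ 0.4764 -0.3831  0.08  ]
(220, 185) 0.06 [ 0.4726 -0.3868  0.06  ]
(179, 135) 0.08 [ 0.513  -0.3344  0.08  ]
(179, 135) 0.06 [ 0.5114 -0.3352  0.06  ]
[  265    49   103   216 12472]
L 10.827918 (np.float32(0.5202612), np.float32(-0.31238976)) rms 0.0002672120246113611
  dist of target -0.0163830203149635
R 10.636268 (np.float32(0.46016514), np.float32(-0.41175434)) rms 0.0002968968446975828
  dist of target 0.06996829363041523
F -79.0173 (np.float32(0.58871925), np.float32(-0.34219834)) rms 0.00022041940248915785
  dist of target -0.12554733286151615
```

{"op": "play_rows", "data": {"motion": [[[0.0024, 0.0057, 0, 0, 0, 0], [0.0024, 0.0057, 0.01, 0, 0, 0], [0.0024, 0.0057, 0.025, 0, 0, 0], [0.0024, 0.0057, 0.042, 0, 0, 0], [0.0024, 0.0057, 0.058, 0, 0, 0], [0.0024, 0.0057, 0.07, 0, 0, 0], [0.0024, 0.0057, 0.077, 0, 0, 0], [0.0024, 0.0057, 0.08, 0, 0, 0]]]}}

```text
time_s: 8.4
position: [0.4626, -0.3446, 0.1797]
tcp_rot: [[0.974, 0.225, -0.002], [0.225, -0.974, 0.002], [-0.001, -0.002, -1.0]]
force: [0.5, -0.5, -1.3]
opening: 0.243
grasp_force: 30.0
```

{"op": "play_rows", "data": {"motion": [[[0, 0, 0.006, 0, 0, 0], [0, 0, 0.013, 0, 0, 0], [0, 0, 0.02, 0, 0, 0], [0, 0, 0.027, 0, 0, 0], [0, 0, 0.033, 0, 0, 0], [0, 0, 0.038, 0, 0, 0], [0, 0, 0.04, 0, 0, 0], [0, 0, 0.04, 0, 0, 0]]]}}

```text
time_s: 9.07
position: [0.4629, -0.3448, 0.1409]
tcp_rot: [[0.974, 0.225, -0.001], [0.225, -0.974, 0.001], [-0.001, -0.001, -1.0]]
force: [0.8, -0.0, -1.3]
opening: 0.241
grasp_force: 30.0
```

{"op": "play_rows", "data": {"motion": [[[0, 0, 0.001, 0, 0, 0], [0, 0, 0.002, 0, 0, 0], [0, 0, 0.002, 0, 0, 0]]]}}

```text
time_s: 9.32
position: [0.4632, -0.3451, 0.1397]
tcp_rot: [[0.974, 0.225, 0.0], [0.225, -0.974, -0.0], [0.0, 0.0, -1.0]]
force: [0.5, 0.1, -0.2]
opening: 0.238
grasp_force: 30.0
```

{"op": "play_rows", "data": {"motion": [[[0, 0, 0, 0, 0, 0], [0, 0, 0, 0, 0, 0], [0, 0, 0, 0, 0, 0], [0, 0, 0, 0, 0, 0], [0, 0, 0, 0, 0, 0], [0, 0, 0, 0, 0, 0], [0, 0, 0, 0, 0, 0], [0, 0, 0, 0, 0, 0]]], "fingers": 0.06}}

```text
time_s: 9.98
position: [0.4631, -0.3451, 0.1395]
tcp_rot: [[0.974, 0.225, 0.0], [0.225, -0.974, -0.0], [0.0, 0.0, -1.0]]
force: [0.1, 0.1, -0.4]
opening: 0.672
grasp_force: 0.0
```

{"op": "play_rows", "data": {"motion": [[[0, 0, -0.01, 0, 0, 0], [0, 0, -0.03, 0, 0, 0], [0, 0, -0.06, 0, 0, 0], [0, 0, -0.09, 0, 0, 0], [0, 0, -0.12, 0, 0, 0], [0, 0, -0.14, 0, 0, 0], [0, 0, -0.15, 0, 0, 0], [0, 0, -0.15, 0, 0, 0]]]}}

```text
time_s: 10.65
position: [0.4641, -0.346, 0.2927]
tcp_rot: [[0.974, 0.225, 0.004], [0.225, -0.974, -0.005], [0.003, 0.006, -1.0]]
force: [-0.3, 0.1, -0.0]
opening: 0.689
grasp_force: 0.0
```

```bash
python3 - <<'E'
from h import *
np.set_printoptions(precision=4,suppress=True)
d=imaging.capture("side");c=imaging.capture("wrist")
s=bot.read_state();print(s["position"],s["time_s"],s["joint_positions"])
a=c["frame"][:,110:470,::-1];b=cv2.resize(d["frame"][110:250,230:350,::-1],(360,420))
cv2.imwrite("pics/m7.png",np.hstack([a,b]))
E
```

```text
[ 0.4627 -0.3446  0.289 ] 10.75 [-47.7713  23.4305  85.7122  -0.0024  70.9169  29.2136]
```

View pics/m7.png

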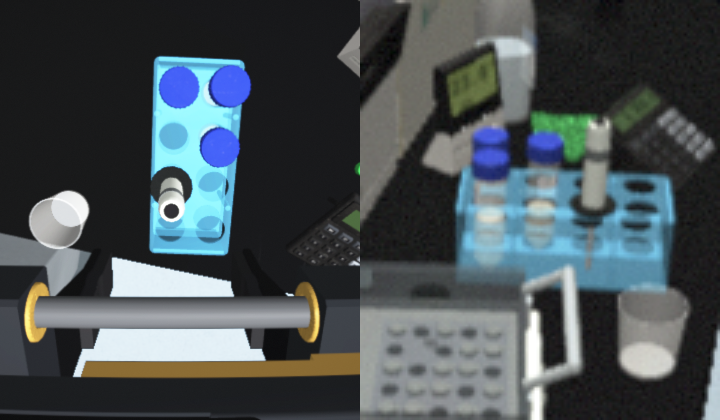

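The probe hangs upright and released in the rack: flange at (590,203) on the rack top, stem visible below, tubes untouched, hood shut. Next I go to the rail, turning the jaws 90°.

{"op": "play_rows", "data": {"motion": [[[0.001, -0.008, 0, 0, 0, -5], [0.003, -0.025, 0, 0, 0, -11], [0.006, -0.048, 0, 0, 0, -17], [0.008, -0.072, 0, 0, 0, -23], [0.011, -0.096, 0, 0, 0, -29], [0.013, -0.12, 0, 0, 0, -35], [0.016, -0.144, 0, 0, 0, -41], [0.018, -0.165, 0, 0, 0, -47]]], "fingers": 0.035}}

```text
time_s: 11.42
position: [0.4419, -0.178, 0.2873]
tcp_rot: [[0.495, 0.869, -0.004], [0.869, -0.495, 0.003], [0.001, -0.005, -1.0]]
force: [0.5, -0.0, -0.2]
opening: 0.405
grasp_force: 0.0
```

```bash
python3 - <<'E'
from h import *
np.set_printoptions(precision=4,suppress=True)
s=bot.read_state();T=np.array(s["tcp_rot"]);p=s["position"];print(p,T,s["joint_positions"],s["opening"])
print("delta",T.T@(np.array([.4265,-.0445,.26])-p),"theta",np.degrees(np.arctan2(T[1,0],T[0,0])))
E
```

```text
[ 0.4419 -0.178   0.2873] [[ 0.4953  0.8687 -0.0043]
 [ 0.8687 -0.4953  0.0034]
 [ 0.0008 -0.0054 -1.    ]] [-35.4201  15.2993  99.0728   0.018   65.9419  -5.7359] 0.40508297401308574
delta [ 0.1083 -0.0794  0.0279] theta 60.308290813035036
```

{"op": "play_rows", "data": {"motion": [[[0.018, -0.013, 0.003, 0, 0, -5.5], [0.038, -0.028, 0.006, 0, 0, -12], [0.058, -0.042, 0.01, 0, 0, -18.5], [0.076, -0.056, 0.015, 0, 0, -25], [0.09, -0.066, 0.02, 0, 0, -31], [0.1, -0.074, 0.025, 0, 0, -37], [0.106, -0.078, 0.028, 0, 0, -42], [0.108, -0.0795, 0.028, 0, 0, -43.3]]]}}

```text
time_s: 12.08
position: [0.4264, -0.0451, 0.2592]
tcp_rot: [[-0.234, 0.972, -0.006], [0.972, 0.234, 0.003], [0.004, -0.005, -1.0]]
force: [0.1, 0.1, 0.4]
opening: 0.404
grasp_force: 0.0
```

{"op": "play_rows", "data": {"motion": [[[0, 0, 0, 0, 0, 0], [0, 0, 0, 0, 0, 0], [0, 0, 0, 0, 0, 0]]]}}

```text
time_s: 12.33
position: [0.4287, -0.0475, 0.2613]
tcp_rot: [[-0.228, 0.974, -0.0], [0.974, 0.228, 0.0], [0.0, -0.0, -1.0]]
force: [-0.6, 0.1, -0.8]
opening: 0.402
grasp_force: 0.0
```

```bash
python3 - <<'E'
from h import *
np.set_printoptions(precision=4,suppress=True)
w=imaging.capture("wrist");save(w,"w8.png");d=imaging.capture("side");sc=imaging.capture("scene")
s=bot.read_state();T=np.array(s["tcp_rot"]);p=np.array(s["position"]);print(p,T,s["joint_positions"])
mid=np.array([.4265,-.0445,.168]);y=np.array([-.23,.973,0])
for k in(-.055,0,.055):print(k,proj(w,mid+k*y))
for n in("wrist","side","scene"):
    for r in finder.recognise(n,"hood_rail")[:2]: print(n,np.array(r["at"]),r["confidence"])
# bright rail pixel profile: columns per row
g=cv2.cvtColor(w["frame"],cv2.COLOR_RGB2GRAY)
for k in(-.03,-.015,0,.015,.03,.05):
    u,v=proj(w,mid+k*y).round().astype(int)
    if 0<=v<420: print(v,u,g[v,max(u-24,0):u+25:2])
E
```

```text
[ 0.4288 -0.0475  0.2616] [[-0.2288  0.9735  0.0002]
 [ 0.9735  0.2288 -0.0002]
 [-0.0002  0.0002 -1.    ]] [-21.2314  13.3951 106.9097  -0.0038  59.6792 -34.4559]
-0.055 [278.9711 286.1459]
0 [278.6623 216.7826]
0.055 [278.3291 137.9446]
wrist [0.505  0.0031 0.1538] 0.91
side [0.5121 0.0077 0.1558] 0.57
scene [ 0.5057 -0.0482  0.1542] 0.92
256 279 [ 19  21  19  20  19  20  18  18  19  22 135 200 221 224 221 213 162  22
  18  19  20  21  68 164 253]
237 279 [ 20  19  20  19  18  21  19  19  18  24 141 203 222 224 221 214 165  25
  37  37  35 195 129 155 252]
217 279 [ 18  20  18  19  18  19  19  20  18  29 147 205 221 224 221 213 166  26
  19  20  22 238 236 152 252]
196 279 [ 20  20  19  18  19  19  20  19  19  40 156 206 222 224 221 214 168  28
  18  18  19 157 205 143 242]
175 278 [ 19  19  19  20  18  19  19  20  20  19 118 185 220 223 224 219 200  85
  19  18  20  20  14  54 157]
146 278 [ 18  18  18  19  18  19  18  18  19  20 128 190 221 223 223 219 202 109
  21  21  20  20  16  47 154]
```

The rail's pixel profile is centred within about 0.5 mm and parallel to the jaws. Descending.

{"op": "play_rows", "data": {"motion": [[[0.003, 0, 0.006, 0, 0, 0], [0.003, 0, 0.02, 0, 0, 0], [0.003, 0, 0.036, 0, 0, 0], [0.003, 0, 0.053, 0, 0, 0], [0.003, 0, 0.068, 0, 0, 0], [0.003, 0, 0.08, 0, 0, 0], [0.003, 0, 0.088, 0, 0, 0], [0.003, 0, 0.09, 0, 0, 0]]]}}

```text
time_s: 13.3
position: [0.4271, -0.0437, 0.1702]
tcp_rot: [[-0.23, 0.973, -0.003], [0.973, 0.23, 0.001], [0.002, -0.002, -1.0]]
force: [-0.8, -0.2, 1.0]
opening: 0.396
grasp_force: 0.0
```

{"op": "play_rows", "data": {"motion": [[[0, 0, 0, 0, 0, 0], [0, 0, 0, 0, 0, 0], [0, 0, 0, 0, 0, 0], [0, 0, 0, 0, 0, 0], [0, 0, 0, 0, 0, 0], [0, 0, 0, 0, 0, 0], [0, 0, 0, 0, 0, 0], [0, 0, 0, 0, 0, 0]]], "fingers": 0.0}}

```text
time_s: 13.97
position: [0.4275, -0.0443, 0.172]
tcp_rot: [[-0.231, 0.973, -0.001], [0.973, 0.231, -0.001], [-0.001, -0.001, -1.0]]
force: [-3.4, -1.8, 5.9]
opening: 0.105
grasp_force: 30.0
```

{"op": "play_rows", "data": {"motion": [[[0, 0, 0, 0, 0, 0], [0, 0, 0, 0, 0, 0]]]}}

```text
time_s: 14.13
position: [0.4276, -0.0443, 0.172]
tcp_rot: [[-0.231, 0.973, -0.001], [0.973, 0.231, -0.001], [-0.001, -0.001, -1.0]]
force: [-2.7, -1.8, 6.8]
opening: 0.103
grasp_force: 30.0
```

The rail is gripped, with the opening at about 9 mm. Now I work out the arc.

```bash
python3 - <<'E'
import numpy as np
N=48;s=np.arange(0,N+1)/N;f=1.18*(3*s**2-2*s**3)
x=-.165*np.cos(f)+.055*np.sin(f);z=.165*np.sin(f)+.055*np.cos(f)
for k in range(0,N,8): print([[0,round(float(x[i]-x[k]),4),round(float(-(z[i]-z[k])),4)] for i in range(k+1,k+9)])
print("end delta",x[-1]-x[0],z[-1]-z[0])
E
```

```text
[[0, 0.0001, -0.0002], [0, 0.0003, -0.001], [0, 0.0007, -0.0022], [0, 0.0013, -0.0038], [0, 0.0021, -0.0059], [0, 0.003, -0.0083], [0, 0.0041, -0.0111], [0, 0.0054, -0.0142]]
[[0, 0.0015, -0.0034], [0, 0.0033, -0.0071], [0, 0.0052, -0.011], [0, 0.0074, -0.0151], [0, 0.0099, -0.0194], [0, 0.0126, -0.0238], [0, 0.0156, -0.0284], [0, 0.0188, -0.0329]]
[[0, 0.0035, -0.0046], [0, 0.0072, -0.0093], [0, 0.0112, -0.0139], [0, 0.0154, -0.0184], [0, 0.0198, -0.0228], [0, 0.0244, -0.0272], [0, 0.0293, -0.0313], [0, 0.0343, -0.0354]]
[[0, 0.0051, -0.0038], [0, 0.0104, -0.0075], [0, 0.0157, -0.0109], [0, 0.0212, -0.014], [0, 0.0266, -0.017], [0, 0.032, -0.0197], [0, 0.0375, -0.0221], [0, 0.0428, -0.0243]]
[[0, 0.0053, -0.002], [0, 0.0104, -0.0037], [0, 0.0153, -0.0052], [0, 0.0201, -0.0065], [0, 0.0246, -0.0076], [0, 0.0289, -0.0086], [0, 0.0329, -0.0093], [0, 0.0366, -0.01]]
[[0, 0.0033, -0.0005], [0, 0.0063, -0.0009], [0, 0.0089, -0.0012], [0, 0.0111, -0.0014], [0, 0.0128, -0.0015], [0, 0.0141, -0.0016], [0, 0.0148, -0.0017], [0, 0.0151, -0.0017]]
end delta 0.1530007346619056 0.11851085738750189
```

{"op": "play_rows", "data": {"motion": [[[0, 0.0001, -0.0002, 0, 0, 0], [0, 0.0003, -0.001, 0, 0, 0], [0, 0.0007, -0.0022, 0, 0, 0], [0, 0.0013, -0.0038, 0, 0, 0], [0, 0.0021, -0.006, 0, 0, 0], [0, 0.003, -0.0083, 0, 0, 0], [0, 0.004, -0.011, 0, 0, 0], [0, 0.0054, -0.0142, 0, 0, 0]]]}}

```text
time_s: 14.8
position: [0.4324, -0.0431, 0.1854]
tcp_rot: [[-0.231, 0.973, -0.002], [0.973, 0.231, -0.001], [0.0, -0.002, -1.0]]
force: [-3.2, -5.2, -2.3]
opening: 0.1
grasp_force: 30.0
```

{"op": "play_rows", "data": {"motion": [[[0, 0.0015, -0.0034, 0, 0, 0], [0, 0.0033, -0.0071, 0, 0, 0], [0, 0.0052, -0.011, 0, 0, 0], [0, 0.0074, -0.0151, 0, 0, 0], [0, 0.0099, -0.0194, 0, 0, 0], [0, 0.0126, -0.0238, 0, 0, 0], [0, 0.0156, -0.0284, 0, 0, 0], [0, 0.0188, -0.0329, 0, 0, 0]]]}}

```text
time_s: 15.47
position: [0.4499, -0.039, 0.2185]
tcp_rot: [[-0.231, 0.973, -0.004], [0.973, 0.231, -0.001], [-0.0, -0.005, -1.0]]
force: [-6.0, -5.7, 0.2]
opening: 0.103
grasp_force: 30.0
```

{"op": "play_rows", "data": {"motion": [[[0, 0.0035, -0.0046, 0, 0, 0], [0, 0.0072, -0.0093, 0, 0, 0], [0, 0.0112, -0.0139, 0, 0, 0], [0, 0.0154, -0.0184, 0, 0, 0], [0, 0.0198, -0.0228, 0, 0, 0], [0, 0.0244, -0.0272, 0, 0, 0], [0, 0.0293, -0.0313, 0, 0, 0], [0, 0.0343, -0.0354, 0, 0, 0]]]}}

```text
time_s: 16.13
position: [0.4816, -0.0315, 0.2545]
tcp_rot: [[-0.232, 0.973, -0.008], [0.973, 0.232, -0.003], [-0.001, -0.009, -1.0]]
force: [-9.8, -6.4, 7.8]
opening: 0.098
grasp_force: 30.0
```

{"op": "play_rows", "data": {"motion": [[[0, 0.005, -0.0038, 0, 0, 0], [0, 0.0103, -0.0077, 0, 0, 0], [0, 0.0156, -0.0113, 0, 0, 0], [0, 0.021, -0.0146, 0, 0, 0], [0, 0.0264, -0.0178, 0, 0, 0], [0, 0.0317, -0.0207, 0, 0, 0], [0, 0.0372, -0.0233, 0, 0, 0], [0, 0.0424, -0.0257, 0, 0, 0]]]}}

```text
time_s: 16.8
position: [0.526, -0.0211, 0.2805]
tcp_rot: [[-0.23, 0.973, -0.001], [0.973, 0.23, -0.001], [-0.001, -0.001, -1.0]]
force: [-2.3, -2.5, 3.9]
opening: 0.099
grasp_force: 30.0
```

```bash
python3 - <<'E'
from h import *
np.set_printoptions(precision=4,suppress=True)
s=bot.read_state();print(s["position"],s["force"],s["moment"],s["joint_positions"],s["qvel"])
E
```

```text
[ 0.526  -0.0211  0.2805] [-2.3327 -2.4908  3.936 ] [-0.6423  0.5882 -0.0037] [-14.4356  19.7944  93.2827  -0.0679  66.9369 -27.7287] [  3.1962   3.2676 -10.1706   0.1957   6.5903   3.2223]
```

{"op": "play_rows", "data": {"motion": [[[0, 0.0053, -0.002, 0, 0, 0], [0, 0.0104, -0.0037, 0, 0, 0], [0, 0.0153, -0.0052, 0, 0, 0], [0, 0.02, -0.0065, 0, 0, 0], [0, 0.0246, -0.0076, 0, 0, 0], [0, 0.0289, -0.0086, 0, 0, 0], [0, 0.0329, -0.0093, 0, 0, 0], [0, 0.0366, -0.01, 0, 0, 0]]]}}

```text
time_s: 17.47
position: [0.5624, -0.0125, 0.2897]
tcp_rot: [[-0.23, 0.973, 0.001], [0.973, 0.23, -0.0], [-0.001, 0.0, -1.0]]
force: [-1.9, -4.0, 2.2]
opening: 0.104
grasp_force: 30.0
```

{"op": "play_rows", "data": {"motion": [[[0, 0.0033, -0.0005, 0, 0, 0], [0, 0.0063, -0.0009, 0, 0, 0], [0, 0.009, -0.0012, 0, 0, 0], [0, 0.011, -0.0014, 0, 0, 0], [0, 0.0128, -0.0015, 0, 0, 0], [0, 0.014, -0.0016, 0, 0, 0], [0, 0.0148, -0.0017, 0, 0, 0], [0, 0.0151, -0.0017, 0, 0, 0]]]}}

```text
time_s: 18.13
position: [0.5765, -0.0092, 0.2912]
tcp_rot: [[-0.23, 0.973, -0.0], [0.973, 0.23, -0.001], [-0.0, -0.0, -1.0]]
force: [-0.3, -5.8, 0.9]
opening: 0.106
grasp_force: 30.0
```

{"op": "play_rows", "data": {"motion": [[[0, 0, 0, 0, 0, 0], [0, 0, 0, 0, 0, 0], [0, 0, 0, 0, 0, 0], [0, 0, 0, 0, 0, 0], [0, 0, 0, 0, 0, 0], [0, 0, 0, 0, 0, 0], [0, 0, 0, 0, 0, 0], [0, 0, 0, 0, 0, 0]]]}}

```text
time_s: 18.8
position: [0.5765, -0.0092, 0.2912]
tcp_rot: [[-0.23, 0.973, -0.0], [0.973, 0.23, -0.0], [-0.0, -0.0, -1.0]]
force: [-0.7, -5.9, 0.5]
opening: 0.103
grasp_force: 30.0
```

```bash
python3 - <<'E'
from h import *
np.set_printoptions(precision=4,suppress=True)
s=bot.read_state();p=np.array(s["position"]);print(p,s["force"],s["grasp_force"],s["opening"],s["qvel"],s["time_s"])
d=p-[.4275,-.0443,.172];xh=d[0]*.973+d[1]*.231
print("dx_h",xh,"dz",d[2])
X=-.165+xh;Z=.055+d[2];print("phi from arc",np.arctan2(Z,-X)-np.arctan2(.055,.165),"r",np.hypot(X,Z))
c=imaging.capture("side");w=imaging.capture("wrist");
for n in("side","wrist"):
    for r in finder.recognise(n,"hood")[:2]: print(n,np.array(r["at"]),r["confidence"])
    for r in finder.recognise(n,"probe")[:3]: print(n,"probe",np.array(r["at"]),r["confidence"])
# hood plane points seen edge-on in side: print red-free outline extents
for r in finder.outline_of("side","hood")[:1]:
    v,u=np.nonzero(r["pixels"]);q=cv2.minAreaRect(np.c_[u,v].astype(np.float32));print(q,u.min(),u.max(),v.min(),v.max())
# predicted hood top-plane side edge (near side y=+.086) for phi values
H=np.array([.588,-.005,.113]);xa=np.array([.973,.231,0]);ya=np.array([-.231,.973,0]);za=np.array([0,0,1.])
g=cv2.cvtColor(c["frame"],cv2.COLOR_RGB2GRAY)
for f in(1.1,1.18,1.26):
    P=lambda x,y,z:H+xa*(x*np.cos(f)+z*np.sin(f))+ya*y+za*(-x*np.sin(f)+z*np.cos(f))
    print(f,[proj(c,P(*k)).round(1) for k in((-.135,.086,.04),(-.135,.086,0),(-.165,.055,.055),(0,.086,.04))])
E
```

```text
[ 0.5765 -0.0092  0.2912] [-0.7361 -5.8678  0.4951] 29.99959498643875 0.10344495189697012 [-0.053  -0.0102 -0.0437  0.0517 -0.0231 -0.0641] 18.8
dx_h 0.15305359522167097 dz 0.11916630904992637
phi from arc 1.1805611028258667 r 0.17457554180125617
side [0.563  0.0583 0.2265] 0.9
side probe [0.6088 0.1408 0.0269] 0.7
side probe [ 0.6824 -0.0857  0.0423] 0.62
side probe [ 0.4591 -0.3398  0.1106] 0.6
wrist [0.5654 0.0279 0.2434] 0.79
wrist probe [ 0.6764 -0.0794  0.0407] 0.61
((223.23118591308594, 209.9215850830078), (33.599998474121094, 104.36000061035156), 16.26020622253418) 196 246 156 261
1.1 [array([225.6, 203.4]), array([246.1, 212.4]), array([226.8, 178. ]), array([196.8, 254.3])]
1.18 [array([219.2, 202.5]), array([240.5, 210.1]), array([219., 177.]), array([196.2, 255.4])]
1.26 [array([212.8, 202. ]), array([234.7, 208.3]), array([211.1, 176.6]), array([195.8, 256.6])]
```

```bash
python3 - <<'E'
from rig import bot
print(bot.hand_in())
E
```

```text
the job is handed in; nothing more can be done
None
```

I handed the job in with the probe hanging upright and released in a free rack place, and the hood held still by its rail at about 1.18 rad, still gripped at 30 N; the hand-in returned no verdict.

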